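# Stand two fragile reagent flasks on their matching stands

### The job

Next to the analyser, two thin glass reagent flasks lean in the slanted rack. Take out each flask and stand it upright in the middle of the support stand whose plate has the colour of its cap, and let go. The glass is fragile: grip it lightly, and as the stands were left at unknown heights, feel for the plate and set the flask down gently, without dropping or pressing it; leave the tube rack, beaker and jar where they are.

Things in the scene. Friction and masses are not known exactly. Their poses are not given: they have to be found in the camera images.
- flask_yellow: thin amber glass flask, 0.2 to 0.4 kg, 150 mm tall: square body 54 x 54 x 100 mm, neck, round yellow cap 40 mm wide (118 to 150 mm above the base). Origin: centre of the underside; z up to the cap. Starts leaning 35 degrees in the rack. Cracks if squeezed with over about 50 N a side, or if it presses or lands on a stand with over 15 N or on the rack with over 25 N, or is let fall more than 2 mm
- flask_blue: thin amber glass flask, 0.2 to 0.4 kg, 150 mm tall: square body 54 x 54 x 100 mm, neck, round blue cap 40 mm wide (118 to 150 mm above the base). Origin: centre of the underside; z up to the cap. Starts leaning 35 degrees in the rack. Cracks if squeezed with over about 50 N a side, or if it presses or lands on a stand with over 15 N or on the rack with over 25 N, or is let fall more than 2 mm
- flask_yellow_cap (a point): grip point of the yellow-capped flask: on its axis, 135 mm above its base, 15 mm below the top of the cap; axes as the flask
- flask_blue_cap (a point): grip point of the blue-capped flask: on its axis, 135 mm above its base, 15 mm below the top of the cap; axes as the flask
- stand_yellow: stand: round yellow plate, 120 mm wide, 10 mm thick, white centre, on a clamped column; fixed foot 110 mm wide. Origin: centre of the foot on the counter, right under the plate's centre; z up. The plate's top is 60 to 115 mm above the counter: each was left at its own height, which is not reported: feel or see it. The plate is sprung: it gives 1 mm per 2.5 N
- stand_blue: stand: round blue plate, 120 mm wide, 10 mm thick, white centre, on a clamped column; fixed foot 110 mm wide. Origin: centre of the foot on the counter, right under the plate's centre; z up. The plate's top is 60 to 115 mm above the counter: each was left at its own height, which is not reported: feel or see it. The plate is sprung: it gives 1 mm per 2.5 N
- rack: fixed slanted rack, 170 x 230 mm, two bays 65 mm either side of its middle along its y. Each flask's base sits on a sloping ledge, its side on a back plate, so it leans 35 degrees, cap towards the rack's -x (roughly the robot). Ribs 30 mm deep flank the lower 60 mm. Open above and in front (+x): a flask lifts out straight up or along its axis. Origin: centre of the underside, z up
- tube_rack: bystander: white tube rack 50 x 120 mm, 81 mm tall, with red and yellow capped tubes; origin: centre of the underside
- beaker: bystander: glass beaker, 66 mm diameter, 85 mm tall; origin: centre of the underside
- jar: bystander: white jar with a red cap, 68 mm diameter, 85 mm tall; origin: centre of the underside

How it is judged:
By the outcome, as a careful person would: the job done as asked, in the order asked, and still so for the second after the job is handed in, with the robot touching nothing.
It also fails if it takes over 61 s, if anything falls off the work surface, if the arm or the gripper's body presses on something with over 40 N, if the wrist force passes 120 N, or if a joint passes its speed limit or range.

### The arm

A 6-joint arm with a two-finger parallel gripper is mounted at the origin on the work surface. World frame = base frame: x ahead of the robot, y to its left, z up, the work surface at z = 0. Lengths are in m, angles in degrees, forces in N, time in s.
With the tool pointing down it reaches from about 0.325 to 0.9 m from the base axis. Payload 3.5 kg.
Tool frame: the origin (TCP) lies at the very end of the fingers, on their centre line; the grasp point (between the pads) lies 19 mm behind it; z points along the fingers, y is the line along which they close (so a half turn about z gives the same grasp; the last joint's range is limited). The gripper opens to 85 mm and grips with 20 to 120 N. Pads are 22 mm wide; open, the fingers measure 114 mm over their backs; the gripper's body (76 mm by 85 mm) begins 54 mm behind the grasp point. The pads swing forward as they close: fully open they stand 13 mm farther back than shut.
Start: joints at [60.367, 15.837, -1.513, 72.651, 0, 84.076], TCP at [0.251, 0.572, 0.231] pointing down, gripper open.
Joint ranges: [-178.77, 178.77], [-48.84, 107.48], [-61.69, 71.31], [-111.58, 123.2], [-90, 87.43], [-180, 180]. Speed limits (degrees/s): [147.25, 147.25, 180, 180, 180, 180].

### API

Orientations are given as [roll, pitch, yaw] about the fixed x, y, z axes, in that order (R = Rz(yaw) Ry(pitch) Rx(roll)).
In Python, from plant import ctrl gives the robot as it stands.
- The arm moves only by the tool servo_tool, never from a script. Its argument "plan" is a list of rows, each an object with "grip": the opening, from 0 (shut) to 1 (fully open); "xyz": the shift along the tool's x, y, z in m, a list of three; "yaw": the turn about the tool's z in rad. In form: [{"grip": grip, "xyz": [x, y, z], "yaw": yaw}, ...]. A call has exactly 5 rows; each row shifts and turns the commanded pose from where the row before left it, along the tool's axes as they then stand; what a row does not reach is not made up. A row lasts 1/10 s, in which the tool goes at most 50 mm and 8.59 degrees, less where a joint would pass 70% of its speed; a pose out of reach is approached as far as the arm can. A call with a gripper value outside its range is refused whole. The fingers move at their own pace and stop on an object; "newtons" is the grip in N (left out, the last holds). Time passes only in rows, so rows that do not move let the fingers close, or fill a call up. It gives the time, the measured TCP pose, the force, the opening and the grip force at its end, in the units of the state.
- ctrl.get_obs(): the state, without advancing time (a new reading comes with each control period).
- ctrl.camera(name): name is "scene" or "top" or "wrist"; returns the picture (384x512x3 uint8, blue, green, red); there is no depth.
- ctrl.get_calibration(name): a dict with "camera_matrix" (3x3 intrinsics, pixels), "world_to_cam" (4x4, takes a point from world to camera coordinates); the wrist camera has in their place "mount" (4x4, takes a point from camera to tool coordinates, whose origin is the TCP and whose axes are the flange's). Camera axes: x right, y up, looking along -z (the intrinsics and any distortion apply to the point x, -y, -z); pixel columns grow to the right and rows downward; lengths in m; the calibration is good to about 2 mm. The wrist camera is an equidistant fisheye: a pixel r from the principal point sees the ray r / f radians off the axis. A picture is of the moment at which its call begins: read the wrist's pose just before it. get_calibration takes no time and is no camera call.
- ctrl.hand_in(): hands the job in; it is judged then, once.
Trained networks look in the newest picture that a camera, given by its name, has taken for a name from the list of things; names that differ only in an ending like _2 or _b are one class to them, and where a whole thing is asked for, a point or a joint stands for the part that bears it (a point fixed in the world has none). Each returns a list of dicts, best first, with "confidence" (0 to 1); they miss things now and then, are a little off and sometimes report something else, mostly with a low value. They report only what shows in the picture. A call takes as long as a camera call.
- ctrl.trace(target, camera): "mask" (384x512 bool, what is visible of it) and "uv" ([column, row] in pixels, amid what is visible of it).
- ctrl.mark_of(target, camera): "uv" ([column, row] in pixels: a listed point, or the origin of a listed thing).
The state is a dict: "time_s": time; "joint_pos": joint angles; "joint_vel": joint speeds; "joint_torque": joint torques, N m; "tool_pos": TCP position; "orientation": TCP orientation; "force": force on the tool from outside, world axes, zero at the start; "wrist_torque": the same for the moment, N m; "gripper_width": finger opening in m; "finger_force": force on a finger pad.
Only numpy, scipy, OpenCV 4.12 (cv2) and the standard library are available. Lean on these libraries where they do the work, as an engineer would, in place of code of your own. Each camera call takes 0.05 s, during which the arm holds its last target. There are 200 camera calls.

## Working session

There is one attempt and no reset: what is moved stays moved. The work goes in short steps, Python scripts to look and compute and a tool call to move; the robot and the scene stay as the last step left them, time stands still between calls to the robot, and variables do not carry over. Pictures are saved under pics/ and viewed, at most 10 in all, crops included, and the job is handed in when it is done.

Besides the shell and the picture viewer there is one more tool, called as a command line: name --argument value ..., lists and objects as JSON in quotes. servo_tool: Moves the arm, as the interface text tells. Its arguments: {"type":"object","properties":{"plan":{"type":"array"},"newtons":{"type":"number"}},"required":["plan"]}

```bash
mkdir -p pics
cat > h.py <<'E'
import numpy as np, cv2
from plant import ctrl
def cal(n):
    c=ctrl.get_calibration(n); return np.array(c["camera_matrix"]),np.array(c["world_to_cam"]),c
def ray(n,uv):
    K,T,c=cal(n); d=c.get("distortion",c.get("dist_coeffs"))
    p=cv2.undistortPoints(np.array([[uv]],float),K,None if d is None else np.array(d,float))[0,0]
    R=T[:3,:3]; o=-R.T@T[:3,3]; v=R.T@np.array([p[0],-p[1],-1]); return o,v/np.linalg.norm(v)
def tri(a,b):
    (o1,v1),(o2,v2)=a,b
    s=np.linalg.lstsq(np.c_[v1,-v2],o2-o1,rcond=None)[0]
    p,q=o1+s[0]*v1,o2+s[1]*v2; return (p+q)/2,np.linalg.norm(p-q)
def atz(r,z): o,v=r; return o+v*(z-o[2])/v[2]
E
python3 - <<'E'
from h import *
ims=[ctrl.camera(n) for n in("scene","top")]
for n,im in zip(("scene","top"),ims): cv2.imwrite(f"pics/{n}0.png",im); print(n,ctrl.get_calibration(n).keys())
cal_w=ctrl.get_calibration("wrist");print(cal_w)
for t in("flask_yellow_cap","flask_blue_cap","flask_yellow","flask_blue","stand_yellow","stand_blue","rack","tube_rack","beaker","jar"):
    r={}
    for n in("scene","top"):
        m=ctrl.mark_of(t,n)
        r[n]=m[:1] 
        print(t,n,[(np.round(x["uv"],1).tolist(),round(x["confidence"],2)) for x in m[:2]])
    if r["scene"] and r["top"]:
        p,e=tri(*[ray(n,r[n][0]["uv"]) for n in r]); print("   ",p.round(4),round(e,4), atz(ray("top",r["top"][0]["uv"]),0).round(3))
o=ctrl.get_obs();print(o)
E
```

```text
scene dict_keys(['camera_matrix', 'world_to_cam'])
top dict_keys(['camera_matrix', 'world_to_cam'])
{'camera_matrix': array([[297.31863964,   0.        , 252.95094248],
       [  0.        , 297.31863964, 193.72252546],
       [  0.        ,   0.        ,   1.        ]]), 'mount': array([[ 5.55251347e-04,  9.44919964e-01,  3.27301013e-01,
         8.28348504e-02],
       [ 9.99999342e-01, -1.96100193e-04, -1.13031118e-03,
        -1.01464933e-04],
       [-1.00386981e-03,  3.27301425e-01, -9.44919451e-01,
        -1.43441537e-01],
       [ 0.00000000e+00,  0.00000000e+00,  0.00000000e+00,
         1.00000000e+00]])}
flask_yellow_cap scene [([367.5, 247.0], 0.84)]
flask_yellow_cap top [([116.6, 223.3], 0.79), ([174.9, 232.1], 0.22)]
    [0.54   0.2575 0.143 ] 0.0023 [0.542 0.306 0.   ]
flask_blue_cap scene []
flask_blue_cap top [([175.7, 232.0], 0.94), ([114.7, 225.2], 0.28)]
flask_yellow scene [([322.4, 294.1], 0.74)]
flask_yellow top [([138.4, 190.8], 0.91)]
    [0.6193 0.2465 0.0347] 0.0021 [0.622 0.257 0.   ]
flask_blue scene [([291.4, 253.0], 0.81)]
flask_blue top [([188.0, 200.6
[... 842 characters left out ...]

{'time_s': 1.1, 'joint_pos': array([ 6.03687547e+01,  1.58355003e+01, -1.51197128e+00,  7.26516171e+01,
        2.84555854e-04,  8.40778906e+01]), 'joint_vel': array([-0.08323837, -0.04172469,  0.0778706 , -0.05920176,  0.08856979,
       -0.00987288]), 'joint_torque': array([ 1.55913508e-04, -4.45501935e+01,  2.95571065e+01,  9.78354292e-04,
       -1.78362616e-04, -4.32528935e-06]), 'tool_pos': array([0.25129342, 0.57225515, 0.23132997]), 'orientation': array([ 1.79999064e+02, -1.89020004e-04,  1.56290864e+02]), 'force': array([ 0.69316493, -0.40958717,  0.2208225 ]), 'wrist_torque': array([ 0.02270356, -0.01589186,  0.04292945]), 'finger_force': 0.0, 'gripper_width': 0.08536615157619046}
```

```bash
python3 -c "
import cv2,numpy as np
a=cv2.imread('pics/scene0.png');b=cv2.imread('pics/top0.png');cv2.imwrite('pics/both0.png',cv2.resize(np.vstack([a,b]),None,fx=.78,fy=.78))"
```

```text
(no output)
```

View pics/both0.png

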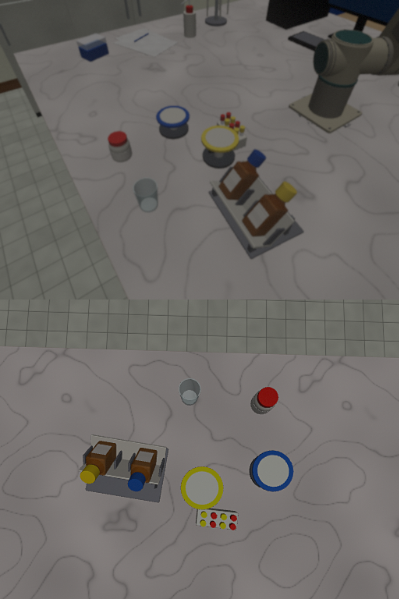

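Run:
```python
from h import *
P={}
ims={n:ctrl.camera(n) for n in("scene","top")}
for n,im in ims.items():
    hsv=cv2.cvtColor(im,cv2.COLOR_BGR2HSV)
    for t,lo,hi in(("yellow",(22,120,90),(36,255,255)),("blue",(105,120,50),(125,255,255))):
        m=cv2.inRange(hsv,lo,hi)
        k,lab,st,ce=cv2.connectedComponentsWithStats(m)
        for i in range(1,k):
            if st[i,4]<60: continue
            cs,_=cv2.findContours((lab==i).astype(np.uint8),cv2.RETR_EXTERNAL,cv2.CHAIN_APPROX_NONE)
            h=cv2.convexHull(cs[0])
            e=cv2.fitEllipse(h) if len(h)>5 else None
            print(n,t,st[i].tolist(),ce[i].round(1).tolist(),np.round(e[0],1).tolist() if e else None,np.round(e[1],1).tolist() if e else None)
for t in("flask_yellow_cap","flask_blue_cap"):
    for n in ims: print(t,n,[(np.round(x["uv"],1).tolist(),round(x["confidence"],2),int(x["mask"].sum())) for x in ctrl.trace(t,n)[:2]])
for n in ims: print(n,(-cal(n)[1][:3,:3].T@cal(n)[1][:3,3]).round(3),cal(n)[0][0])
cv2.imwrite("pics/c1.png",np.hstack([cv2.resize(ims["scene"][130:330,190:400],None,fx=1.9,fy=1.9,interpolation=2),cv2.resize(ims["top"][150:350,90:300],None,fx=1.9,fy=1.9,interpolation=2)]))
```

```text
scene yellow [259, 161, 48, 33, 452] [283.8, 178.7] [283.7, 176.5] [32.9, 51.5]
scene yellow [354, 233, 26, 23, 348] [365.7, 244.4] [366.3, 244.7] [21.4, 24.5]
scene blue [102, 56, 36, 22, 394] [119.9, 66.5] [119.5, 63.8] [24.1, 35.7]
scene blue [201, 139, 41, 24, 238] [221.5, 154.5] [221.1, 149.3] [26.9, 40.7]
scene blue [318, 192, 22, 21, 281] [328.4, 202.6] [328.6, 202.6] [18.7, 20.5]
top yellow [102, 212, 25, 24, 395] [114.1, 223.5] [114.5, 223.3] [22.3, 25.4]
top yellow [232, 214, 54, 55, 930] [258.2, 241.2] [258.5, 241.3] [54.2, 54.8]
top blue [324, 194, 52, 52, 840] [348.7, 219.7] [349.3, 219.4] [51.5, 52.9]
top blue [164, 222, 22, 24, 414] [174.7, 233.5] [174.8, 233.4] [21.0, 25.3]
flask_yellow_cap scene [([346.8, 270.6], 0.9, 2384)]
flask_yellow_cap top [([127.5, 208.0], 0.94, 1627)]
flask_blue_cap scene [([308.4, 225.9], 0.65, 2012)]
flask_blue_cap top [([184.1, 215.8], 0.93, 1364), ([339.1, 128.5], 0.45, 885)]
scene [0.94  0.471 0.684] [359.58543092   0.         255.28854929]
top [0.537 0.008 0.863] [352.55449813   0.         245.4131053 ]
```

View pics/c1.png

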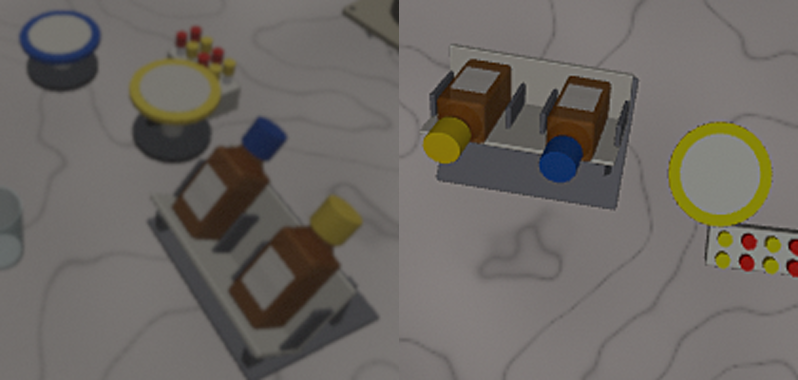

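Run:
```python
from h import *
D=dict(py=((283.7,176.6),(258.5,241.3)),pb=((221.1,149.6),(349.3,219.4)),cy=((366.2,244.6),(114.4,223.4)),cb=((328.5,202.6),(174.8,233.4)))
for k,(a,b) in D.items():
    p,e=tri(ray("scene",a),ray("top",b)); print(k,p.round(4),round(e,4))
for z in(.06,.075,.09,.105): print(z,atz(ray("top",D["py"][1]),z).round(4),atz(ray("scene",D["py"][0]),z).round(4),atz(ray("top",D["pb"][1]),z).round(4),atz(ray("scene",D["pb"][0]),z).round(4))
```

```text
py [ 0.5073 -0.0337  0.0839] 0.0027
pb [ 0.5621 -0.2445  0.0556] 0.0017
cy [0.5415 0.257  0.1509] 0.0031
cb [0.5239 0.1367 0.1479] 0.0024
0.06 [ 0.5075 -0.0359  0.06  ] [ 0.4891 -0.0528  0.06  ] [ 0.5613 -0.2426  0.06  ] [ 0.5652 -0.2403  0.06  ]
0.075 [ 0.508  -0.0351  0.075 ] [ 0.4999 -0.0402  0.075 ] [ 0.5608 -0.2379  0.075 ] [ 0.5742 -0.2232  0.075 ]
0.09 [ 0.5086 -0.0343  0.09  ] [ 0.5107 -0.0276  0.09  ] [ 0.5604 -0.2332  0.09  ] [ 0.5832 -0.2061  0.09  ]
0.105 [ 0.5091 -0.0334  0.105 ] [ 0.5215 -0.0151  0.105 ] [ 0.5599 -0.2286  0.105 ] [ 0.5922 -0.189   0.105 ]
```

servo_tool --plan '[{"grip": 1, "xyz": [0, 0, 0], "yaw": -0.1335}, {"grip": 1, "xyz": [0, 0, 0], "yaw": -0.1335}, {"grip": 1, "xyz": [-0.037, -0.03, 0], "yaw": 0}, {"grip": 1, "xyz": [-0.037, -0.03, 0], "yaw": 0}, {"grip": 1, "xyz": [-0.037, -0.03, 0], "yaw": 0}]' --newtons 20

```text
time_s: 1.9
tool_pos: [0.3486, 0.4661, 0.2314]
orientation: [180.0, 0.0, 171.7]
force: [1.1, 0.2, 0.1]
gripper_width: 0.0854
finger_force: 0.0
```

servo_tool --plan '[{"grip": 1, "xyz": [-0.037, -0.03, 0], "yaw": 0}, {"grip": 1, "xyz": [-0.037, -0.03, 0], "yaw": 0}, {"grip": 1, "xyz": [-0.037, -0.03, 0], "yaw": 0}, {"grip": 1, "xyz": [-0.037, -0.029, 0], "yaw": 0}, {"grip": 1, "xyz": [-0.037, -0.03, 0], "yaw": 0}]'

```text
time_s: 2.4
tool_pos: [0.5104, 0.291, 0.2316]
orientation: [180.0, 0.0, 171.6]
force: [0.4, 0.1, 0.8]
gripper_width: 0.0855
finger_force: 0.0
```

servo_tool --plan '[{"grip": 1, "xyz": [-0.037, -0.03, 0], "yaw": 0}, {"grip": 1, "xyz": [0, 0, 0], "yaw": 0}, {"grip": 1, "xyz": [0, 0, 0], "yaw": 0}, {"grip": 1, "xyz": [0, 0, 0], "yaw": 0}, {"grip": 1, "xyz": [0, 0, 0], "yaw": 0}]'

```text
time_s: 2.9
tool_pos: [0.5403, 0.2585, 0.2313]
orientation: [180.0, -0.0, 171.7]
force: [-0.1, -0.6, -0.1]
gripper_width: 0.0852
finger_force: 0.0
```

```bash
cat >> h.py <<'E'
from scipy.spatial.transform import Rotation as Ro
def wpose():
    o=ctrl.get_obs(); T=np.eye(4); T[:3,:3]=Ro.from_euler("xyz",o["orientation"],degrees=True).as_matrix(); T[:3,3]=o["tool_pos"]
    return T@np.array(ctrl.get_calibration("wrist")["mount"])
def wray(M,uv):
    K=ctrl.get_calibration("wrist")["camera_matrix"]; d=(np.array(uv)-[K[0,2],K[1,2]])/K[0,0]; r=np.hypot(*d); s=np.sin(r)/max(r,1e-9)
    return M[:3,3],M[:3,:3]@np.array([d[0]*s,-d[1]*s,-np.cos(r)])
def wlook(name,col):
    M=wpose(); im=ctrl.camera("wrist"); cv2.imwrite(f"pics/{name}.png",im)
    hsv=cv2.cvtColor(im,cv2.COLOR_BGR2HSV); lo,hi={"yellow":((22,120,70),(36,255,255)),"blue":((105,120,40),(125,255,255))}[col]
    k,lab,st,ce=cv2.connectedComponentsWithStats(cv2.inRange(hsv,lo,hi))
    return M,im,[(st[i].tolist(),ce[i].round(1)) for i in range(1,k) if st[i,4]>80]
E
python3 - <<'E'
from h import *
M,im,L=wlook("w1","yellow")
for s,c in L:
    print(s,c,[atz(wray(M,c),z).round(4) for z in(.145,.15)], tri(wray(M,c),ray("top",(114.4,223.4))),tri(wray(M,c),ray("scene",(366.2,244.6))))
m=ctrl.mark_of("flask_yellow_cap","wrist"); print([(x["uv"],x["confidence"],atz(wray(M,x["uv"]),.147)) for x in m])
for t in ("flask_yellow","flask_blue","rack"): 
    m=ctrl.mark_of(t,"wrist"); print(t,[(x["uv"],x["confidence"],atz(wray(M,x["uv"]),.036 if t!='rack' else 0)) for x in m])
E
```

```text
[1, 112, 17, 13, 161] [  9.  117.6] [array([0.4238, 0.0323, 0.145 ]), array([0.4246, 0.0375, 0.15  ])] (array([0.49467043, 0.20576673, 0.31604384]), np.float64(0.09054754226033775)) (array([0.49379643, 0.20908313, 0.21164063]), np.float64(0.18204286613596715))
[4, 130, 17, 13, 161] [ 11.6 135.5] [array([0.442 , 0.0306, 0.145 ]), array([0.4424, 0.0358, 0.15  ])] (array([0.49679853, 0.20383163, 0.31293149]), np.float64(0.08583541216093615)) (array([0.49833624, 0.20758962, 0.2109481 ]), np.float64(0.1778088072296852))
[0, 147, 61, 87, 1623] [ 34.8 187.9] [array([0.4996, 0.0446, 0.145 ]), array([0.4987, 0.0495, 0.15  ])] (array([0.50577668, 0.20039827, 0.3010556 ]), np.float64(0.0685102644475646)) (array([0.51428357, 0.20468813, 0.20554891]), np.float64(0.15935276946521423))
[226, 175, 53, 55, 2199] [251.8 201.9] [array([0.544 , 0.2568, 0.145 ]), array([0.5421, 0.2571, 0.15  ])] (array([0.54051842, 0.25720402, 0.15397212]), np.float64(0.00023566632716988232)) (array([0.54221943, 0.25647044, 0.15025664]), np.float64(0.0012510787065930847))
[([252.2, 204.2], 0.7, array([0.54525845, 0.25691115, 0.147     ]))]
flask_yellow [([254.0, 229.6], 0.88, array([0.62209059, 0.24782045, 0.036     ]))]
flask_blue [([159.3, 231.0], 0.93, array([0.60791486, 0.1242759 , 0.036     ]))]
rack [([210.4, 200.1], 0.69, array([0.58745425, 0.19336014, 0.        ]))]
```

View pics/w1.png

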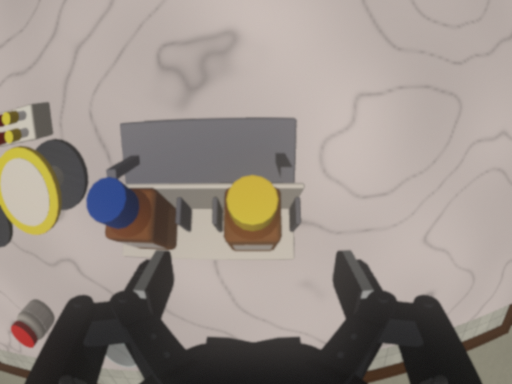

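servo_tool --plan '[{"grip": 1, "xyz": [-0.003, -0.001, 0.026], "yaw": 0}, {"grip": 1, "xyz": [0, 0, 0.026], "yaw": 0}, {"grip": 1, "xyz": [0, 0, 0.026], "yaw": 0}, {"grip": 1, "xyz": [0, 0, 0.026], "yaw": 0}, {"grip": 1, "xyz": [0, 0, 0], "yaw": 0}]' --newtons 20

```text
time_s: 3.65
tool_pos: [0.5406, 0.2551, 0.1233]
orientation: [-179.8, -0.4, 171.6]
force: [-1.3, -0.2, 0.1]
gripper_width: 0.0855
finger_force: 0.0
```

servo_tool --plan '[{"grip": 0.6, "xyz": [0, 0, 0], "yaw": 0}, {"grip": 0.55, "xyz": [0, 0, 0], "yaw": 0}, {"grip": 0.5, "xyz": [0, 0, 0], "yaw": 0}, {"grip": 0.4, "xyz": [0, 0, 0], "yaw": 0}, {"grip": 0.3, "xyz": [0, 0, 0], "yaw": 0}]'

```text
time_s: 4.15
tool_pos: [0.5456, 0.2567, 0.1293]
orientation: [179.9, 0.2, 171.6]
force: [-0.5, 0.1, 5.9]
gripper_width: 0.0393
finger_force: 20.6
```

servo_tool --plan '[{"grip": 0.2, "xyz": [0, 0, 0], "yaw": 0}, {"grip": 0, "xyz": [0, 0, 0], "yaw": 0}, {"grip": 0, "xyz": [0, 0, 0], "yaw": 0}, {"grip": 0, "xyz": [0, 0, 0], "yaw": 0}, {"grip": 0, "xyz": [0, 0, 0], "yaw": 0}]'

```text
time_s: 4.65
tool_pos: [0.5456, 0.2567, 0.1293]
orientation: [179.9, 0.2, 171.6]
force: [-0.1, 0.5, 6.2]
gripper_width: 0.0393
finger_force: 20.6
```

servo_tool --plan '[{"grip": 0, "xyz": [0, 0, -0.004], "yaw": 0}, {"grip": 0, "xyz": [0, 0, -0.008], "yaw": 0}, {"grip": 0, "xyz": [0, 0, -0.01], "yaw": 0}, {"grip": 0, "xyz": [0, 0, -0.01], "yaw": 0}, {"grip": 0, "xyz": [0, 0, -0.01], "yaw": 0}]'

```text
time_s: 5.15
tool_pos: [0.5439, 0.2559, 0.17]
orientation: [-180.0, -0.0, 171.6]
force: [0.2, -0.0, -3.4]
gripper_width: 0.0394
finger_force: 20.9
```

servo_tool --plan '[{"grip": 0, "xyz": [0, 0, -0.02], "yaw": 0}, {"grip": 0, "xyz": [0, 0, -0.028], "yaw": 0}, {"grip": 0, "xyz": [0, 0, -0.028], "yaw": 0}, {"grip": 0, "xyz": [0, 0, -0.028], "yaw": 0}, {"grip": 0, "xyz": [0, 0, -0.028], "yaw": 0}]'

```text
time_s: 5.65
tool_pos: [0.5439, 0.2559, 0.3031]
orientation: [180.0, 0.0, 171.6]
force: [0.6, 0.4, -3.5]
gripper_width: 0.0389
finger_force: 20.9
```

servo_tool --plan '[{"grip": 0, "xyz": [0, 0, -0.01], "yaw": 0}, {"grip": 0, "xyz": [0, 0, 0], "yaw": 0}, {"grip": 0, "xyz": [0, 0, 0], "yaw": 0}, {"grip": 0, "xyz": [0, 0, 0], "yaw": 0}, {"grip": 0, "xyz": [0, 0, 0], "yaw": 0}]'

```text
time_s: 6.15
tool_pos: [0.5433, 0.2557, 0.3093]
orientation: [-179.9, -0.2, 171.6]
force: [-0.0, 0.2, -3.4]
gripper_width: 0.0393
finger_force: 21.0
```

Run:
```python
from h import *
a=ctrl.camera("scene"); M=wpose(); b=ctrl.camera("wrist")
cv2.imwrite("pics/l1.png",cv2.resize(np.hstack([a[60:340,200:480],b[60:340,110:390]]),None,fx=1.4,fy=1.4))
```

```text
(no output)
```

View pics/l1.png

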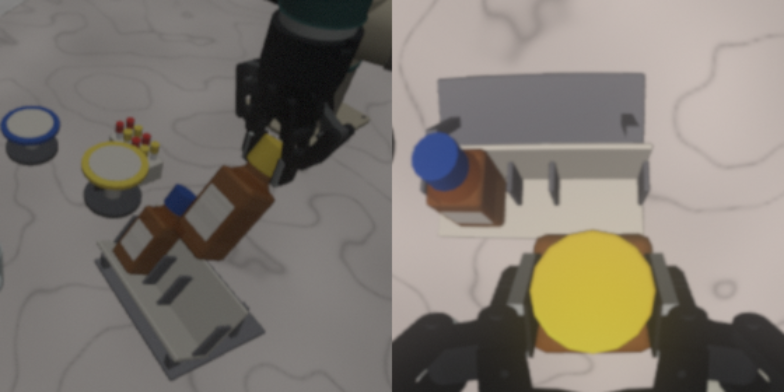

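```bash
cat >> h.py <<'E'
def proj(n,p):
    K,T,_=cal(n); c=T[:3,:3]@p+T[:3,3]; return np.array([K[0,0]*c[0]/-c[2]+K[0,2],K[1,1]*-c[1]/-c[2]+K[1,2]])
def tilt(fl):
    o=ctrl.get_obs(); g=o["tool_pos"]+[0,0,.019]; y=np.radians(o["orientation"][2]); d=np.array([np.cos(y),np.sin(y),0])
    A=np.arange(-30,50,10)
    for n in("scene","top"):
        ctrl.camera(n); m=ctrl.mark_of(fl,n); tr=ctrl.trace(fl,n)
        print(n,[(np.round(x["uv"],1),round(x["confidence"],2)) for x in m[:2]],[np.round(x["uv"],1) for x in tr[:1]])
        for a in A:
            t=np.radians(a); ax=d*np.sin(t)+np.array([0,0,np.cos(t)]); print(a,proj(n,g-.135*ax).round(0),proj(n,g-.07*ax).round(0),end="; ")
        print()
E
python3 - <<'E'
from h import *
tilt("flask_yellow")
E
```

```text
scene [(array([339.8, 233.4]), 0.7), (array([318.7, 273.8]), 0.32)] [array([361.4, 203.2])]
-30 [404. 210.] [399. 194.]; -20 [393. 218.] [393. 198.]; -10 [382. 225.] [386. 202.]; 0 [371. 230.] [380. 204.]; 10 [361. 234.] [375. 206.]; 20 [351. 236.] [369. 207.]; 30 [341. 237.] [364. 207.]; 40 [333. 236.] [360. 206.]; 
top [(array([109.6, 183. ]), 0.86)] [array([ 97.2, 193.7])]
-30 [ 96. 258.] [ 87. 241.]; -20 [101. 246.] [ 89. 235.]; -10 [105. 234.] [ 92. 228.]; 0 [108. 221.] [ 93. 221.]; 10 [110. 209.] [ 95. 214.]; 20 [111. 197.] [ 95. 207.]; 30 [112. 185.] [ 96. 200.]; 40 [111. 174.] [ 95. 194.];
```

servo_tool --plan '[{"grip": 0, "xyz": [0.006, -0.02, 0], "yaw": 0}, {"grip": 0, "xyz": [0.006, -0.035, 0], "yaw": 0}, {"grip": 0, "xyz": [0.006, -0.045, 0], "yaw": 0}, {"grip": 0, "xyz": [0.006, -0.045, 0], "yaw": 0}, {"grip": 0, "xyz": [0.006, -0.045, 0], "yaw": 0}]'

```text
time_s: 7.05
tool_pos: [0.4861, 0.0711, 0.3116]
orientation: [-180.0, 0.1, 171.6]
force: [1.7, 0.5, -2.7]
gripper_width: 0.0395
finger_force: 21.3
```

servo_tool --plan '[{"grip": 0, "xyz": [0.007, -0.045, 0], "yaw": 0}, {"grip": 0, "xyz": [0.007, -0.045, 0], "yaw": 0}, {"grip": 0, "xyz": [0.007, -0.045, 0], "yaw": 0}, {"grip": 0, "xyz": [0.007, -0.045, 0], "yaw": 0}, {"grip": 0, "xyz": [0.007, -0.045, 0], "yaw": 0}]'

```text
time_s: 7.55
tool_pos: [0.4184, -0.1467, 0.3118]
orientation: [-180.0, 0.1, 171.6]
force: [1.0, 0.0, -2.9]
gripper_width: 0.0392
finger_force: 21.3
```

servo_tool --plan '[{"grip": 0, "xyz": [0.006, -0.04, 0], "yaw": 0}, {"grip": 0, "xyz": [0.004, -0.025, 0], "yaw": 0}, {"grip": 0, "xyz": [0.002, -0.01, 0], "yaw": 0}, {"grip": 0, "xyz": [0, 0, 0], "yaw": 0}, {"grip": 0, "xyz": [0, 0, 0], "yaw": 0}]'

```text
time_s: 8.05
tool_pos: [0.3965, -0.2167, 0.3114]
orientation: [180.0, 0.0, 171.6]
force: [0.2, 0.4, -4.4]
gripper_width: 0.0397
finger_force: 21.5
```

Run:
```python
from h import *
tilt("flask_yellow")
ims={}
for n in ("scene","top"):
    im=ctrl.camera(n); ims[n]=im
M,w,L=wlook("w2","blue"); print(M[:3,3].round(3),L)
for s,c in L: print(tri(wray(M,c),ray("top",(349.3,219.4))),tri(wray(M,c),ray("scene",(221.1,149.6))))
cv2.imwrite("pics/l2.png",np.hstack([w[:,60:460],ims["scene"][30:414,100:500]]))
```

```text
scene [(array([250.7,  87.5]), 0.8)] [array([264.8,  65.8])]
-30 [299.  81.] [290.  63.]; -20 [292.  86.] [286.  66.]; -10 [284.  90.] [282.  68.]; 0 [277.  92.] [278.  69.]; 10 [269.  93.] [274.  70.]; 20 [261.  93.] [270.  69.]; 30 [254.  92.] [266.  68.]; 40 [247.  88.] [262.  66.]; 
top [(array([371.1, 267.9]), 0.91)] [array([377.3, 292.6])]
-30 [357. 347.] [371. 338.]; -20 [357. 333.] [371. 330.]; -10 [357. 319.] [371. 323.]; 0 [359. 306.] [372. 315.]; 10 [361. 294.] [373. 308.]; 20 [364. 282.] [375. 301.]; 30 [367. 271.] [377. 295.]; 40 [371. 261.] [379. 290.]; 
[ 0.314 -0.205  0.455] [([486, 215, 26, 26, 503], array([499.1, 228.3]))]
(array([ 0.47361563, -0.11055231,  0.35327927]), np.float64(0.17484328377145958)) (array([0.57303332, 0.00740054, 0.22534217]), np.float64(0.21729112912400897))Traceback (most recent call last):
  File "<stdin>", line 8, in <module>
    return _nx.concatenate(arrs, 1, dtype=dtype, casting=casting)
           ~~~~~~~~~~~~~~~^^^^^^^^^^^^^^^^^^^^^^^^^^^^^^^^^^^^^^^
ValueError: all the input array dimensions except for the concatenation axis must match exactly, but along dimension 0, the array at index 0 has size 384 and the array at index 1 has size 354
```

servo_tool --plan '[{"grip": 0, "xyz": [0, -0.002, 0.03], "yaw": 0}, {"grip": 0, "xyz": [0, 0, 0.045], "yaw": 0}, {"grip": 0, "xyz": [0, 0, 0.045], "yaw": 0}, {"grip": 0, "xyz": [0, 0, 0.04], "yaw": 0}, {"grip": 0, "xyz": [0, 0, 0.02], "yaw": 0}]'

```text
time_s: 9.0
tool_pos: [0.3935, -0.2175, 0.1275]
orientation: [179.8, -0.3, 171.6]
force: [-0.7, 0.6, -3.2]
gripper_width: 0.0391
finger_force: 21.7
```

Run:
```python
from h import *
print(ctrl.get_obs()["tool_pos"])
ims={n:ctrl.camera(n) for n in("scene","top")}
print(ctrl.get_obs()["tool_pos"])
cv2.imwrite("pics/l2.png",np.hstack([cv2.resize(ims["scene"][60:260,140:340],None,fx=2,fy=2),cv2.resize(ims["top"][180:380,280:480],None,fx=2,fy=2)]))
```

```text
[ 0.39352633 -0.21747117  0.12754034]
[ 0.39311354 -0.21717799  0.12782231]
```

View pics/l2.png

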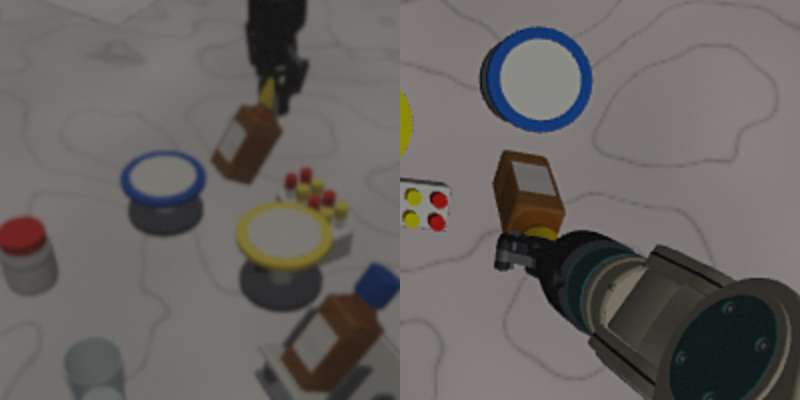

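Run:
```python
from h import *
print(tri(ray("scene",(253,147.5)),ray("top",(343.5,256.5))))
o=ctrl.get_obs(); g=o["tool_pos"]+[0,0,.019]; y=np.radians(171.6); d=np.array([np.cos(y),np.sin(y),0]); z=np.array([0,0,1.])
for a in (15,20,25,30,35):
    t=np.radians(a); ax=d*np.sin(t)+z*np.cos(t); p=d*np.cos(t)-z*np.sin(t)
    e=g-.135*ax-.027*p; s=g-.035*ax-.027*p
    print(a,e.round(3),proj("scene",e).round(1),proj("top",e).round(1),"shoulder",proj("scene",s).round(1),proj("top",s).round(1))
tilt("flask_yellow")
```

```text
(array([ 0.47040908, -0.23251362,  0.03247848]), np.float64(0.012931848614796))
15 [ 0.453 -0.226  0.023] [256.8 148.7] [337.9 265.4] shoulder [265.3 118.8] [349.  282.9]
20 [ 0.464 -0.228  0.029] [253.6 148.1] [339.2 261.2] shoulder [264.6 118. ] [349.7 282. ]
25 [ 0.474 -0.229  0.036] [250.5 147.2] [340.6 257.2] shoulder [264.  117.2] [350.3 281.3]
30 [ 0.483 -0.23   0.043] [247.6 146. ] [342.1 253.4] shoulder [263.5 116.2] [350.9 280.8]
35 [ 0.492 -0.232  0.052] [244.9 144.5] [343.7 249.9] shoulder [263.1 115.2] [351.6 280.4]
scene [(array([254.1, 143.1]), 0.93)] [array([264.3, 129.4])]
-30 [294. 136.] [286. 123.]; -20 [288. 140.] [283. 125.]; -10 [282. 144.] [279. 127.]; 0 [275. 146.] [276. 129.]; 10 [268. 148.] [272. 129.]; 20 [261. 148.] [268. 129.]; 30 [255. 148.] [265. 129.]; 40 [249. 146.] [262. 128.]; 
top [(array([343.6, 262.1]), 0.56)] [array([347.1, 278.6])]
-30 [331. 322.] [340. 313.]; -20 [331. 311.] [340. 307.]; -10 [332. 301.] [340. 302.]; 0 [333. 291.] [341. 296.]; 10 [335. 281.] [342. 290.]; 20 [337. 272.] [343. 285.]; 30 [339. 263.] [344. 281.]; 40 [342. 255.] [346. 276.];
```

servo_tool --plan '[{"grip": 0, "xyz": [0, 0, -0.006], "yaw": 0}, {"grip": 0, "xyz": [0, 0, -0.006], "yaw": 0}, {"grip": 0, "xyz": [-0.006, 0, 0], "yaw": 0}, {"grip": 0, "xyz": [-0.006, 0, 0], "yaw": 0}, {"grip": 0, "xyz": [-0.004, 0, 0], "yaw": 0}]'

```text
time_s: 9.9
tool_pos: [0.4128, -0.2221, 0.1435]
orientation: [-180.0, 0.0, 171.6]
force: [-0.5, -0.1, -2.9]
gripper_width: 0.0396
finger_force: 21.8
```

servo_tool --plan '[{"grip": 0, "xyz": [-0.003, 0, 0], "yaw": 0}, {"grip": 0, "xyz": [-0.003, 0, 0], "yaw": 0}, {"grip": 0, "xyz": [-0.003, 0, 0], "yaw": 0}, {"grip": 0, "xyz": [-0.003, 0, 0], "yaw": 0}, {"grip": 0, "xyz": [-0.003, 0, 0], "yaw": 0}]'

```text
time_s: 10.4
tool_pos: [0.4268, -0.2239, 0.1431]
orientation: [180.0, -0.0, 171.6]
force: [-1.1, -0.3, -3.4]
gripper_width: 0.0392
finger_force: 22.5
```

servo_tool --plan '[{"grip": 0, "xyz": [-0.003, 0, -0.001], "yaw": 0}, {"grip": 0, "xyz": [-0.003, 0, -0.001], "yaw": 0}, {"grip": 0, "xyz": [-0.003, 0, -0.001], "yaw": 0}, {"grip": 0, "xyz": [-0.003, 0, -0.001], "yaw": 0}, {"grip": 0, "xyz": [-0.003, 0, -0.001], "yaw": 0}]'

```text
time_s: 10.9
tool_pos: [0.4418, -0.2262, 0.1484]
orientation: [-180.0, -0.0, 171.6]
force: [-1.8, 0.2, -2.7]
gripper_width: 0.0395
finger_force: 23.1
```

Run:
```python
from h import *
tilt("flask_yellow")
ims={n:ctrl.camera(n) for n in("scene","top")}
cv2.imwrite("pics/l3.png",np.hstack([cv2.resize(ims["scene"][60:260,140:340],None,fx=2,fy=2),cv2.resize(ims["top"][180:380,280:480],None,fx=2,fy=2)]))
```

```text
scene [(array([246.7, 144.9]), 0.86)] [array([251.2, 125.3])]
-30 [280. 134.] [271. 121.]; -20 [274. 139.] [268. 123.]; -10 [267. 142.] [264. 125.]; 0 [260. 145.] [260. 127.]; 10 [253. 146.] [256. 127.]; 20 [246. 147.] [253. 127.]; 30 [239. 146.] [249. 127.]; 40 [233. 144.] [246. 126.]; 
top [(array([343.2, 255.4]), 0.8)] [array([347.1, 261.4])]
-30 [337. 302.] [347. 292.]; -20 [337. 292.] [347. 286.]; -10 [338. 281.] [347. 280.]; 0 [339. 271.] [348. 275.]; 10 [341. 261.] [348. 269.]; 20 [343. 251.] [350. 264.]; 30 [345. 242.] [351. 259.]; 40 [348. 234.] [353. 254.];
```

View pics/l3.png

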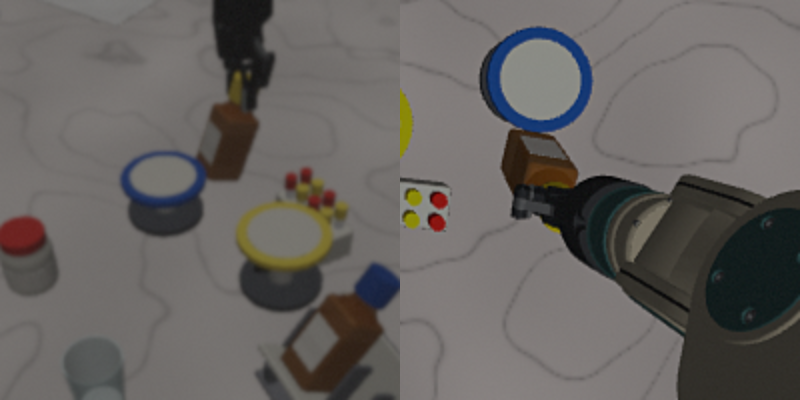

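servo_tool --plan '[{"grip": 0, "xyz": [-0.0035, 0, -0.001], "yaw": 0}, {"grip": 0, "xyz": [-0.0035, 0, -0.001], "yaw": 0}, {"grip": 0, "xyz": [-0.0035, 0, -0.001], "yaw": 0}, {"grip": 0, "xyz": [-0.0035, 0, -0.001], "yaw": 0}, {"grip": 0, "xyz": [-0.0035, 0, -0.001], "yaw": 0}]'

```text
time_s: 11.8
tool_pos: [0.4591, -0.2288, 0.1534]
orientation: [-180.0, -0.0, 171.6]
force: [-1.9, 0.2, -2.7]
gripper_width: 0.0394
finger_force: 23.6
```

servo_tool --plan '[{"grip": 0, "xyz": [-0.003, 0, -0.001], "yaw": 0}, {"grip": 0, "xyz": [-0.003, 0, -0.001], "yaw": 0}, {"grip": 0, "xyz": [-0.003, 0, -0.001], "yaw": 0}, {"grip": 0, "xyz": [-0.003, 0, -0.001], "yaw": 0}, {"grip": 0, "xyz": [0, 0, 0], "yaw": 0}]'

```text
time_s: 12.3
tool_pos: [0.4714, -0.2306, 0.1575]
orientation: [180.0, 0.1, 171.6]
force: [-2.3, 1.1, -3.1]
gripper_width: 0.0397
finger_force: 23.8
```

```bash
cat >> h.py <<'E'
def tiltfit(fl,show=None):
    """fit tilt about finger line by overlap of the body outline with the traced mask"""
    o=ctrl.get_obs(); g=o["tool_pos"]+[0,0,.019]; y=np.radians(o["orientation"][2]); d=np.array([np.cos(y),np.sin(y),0]); z=np.array([0,0,1.]); l=np.cross(z,d)
    for n in("scene","top"):
        ctrl.camera(n); tr=ctrl.trace(fl,n)
        if not tr: print(n,"none"); continue
        m=tr[0]["mask"]; best=[]
        for a in np.arange(-30,46,1.):
            t=np.radians(a); ax=d*np.sin(t)+z*np.cos(t); p=d*np.cos(t)-z*np.sin(t)
            P=[g+(u-.135)*ax+i*.027*p+j*.027*l for u in(0,.1) for i in(-1,1) for j in(-1,1)]
            b=np.zeros((384,512),np.uint8); cv2.fillConvexPoly(b,cv2.convexHull(np.array([proj(n,q) for q in P],np.float32)).astype(np.int32),1)
            best.append(((b.astype(bool)&m).sum()/(b.astype(bool)|m).sum(),a))
        print(n,round(tr[0]["confidence"],2),[(round(float(s),3),float(a)) for s,a in sorted(best)[::-1][:5]])
E
python3 - <<'E'
from h import *
tilt("flask_yellow"); tiltfit("flask_yellow")
E
```

```text
scene [(array([247.4, 143. ]), 0.71)] [array([246.1, 127.9])]
-30 [272. 134.] [262. 121.]; -20 [265. 139.] [258. 123.]; -10 [258. 142.] [255. 125.]; 0 [251. 145.] [251. 126.]; 10 [244. 147.] [247. 127.]; 20 [236. 147.] [243. 127.]; 30 [229. 146.] [239. 127.]; 40 [223. 144.] [236. 126.]; 
top [(array([347. , 255.4]), 0.87), (array([339. , 215.5]), 0.45)] []
-30 [340. 289.] [350. 278.]; -20 [340. 279.] [350. 273.]; -10 [341. 269.] [350. 267.]; 0 [342. 258.] [351. 261.]; 10 [344. 248.] [352. 255.]; 20 [346. 239.] [353. 250.]; 30 [348. 230.] [354. 245.]; 40 [351. 221.] [356. 240.]; 
scene 0.93 [(0.808, 1.0), (0.805, 2.0), (0.793, 0.0), (0.783, -1.0), (0.781, 3.0)]
top 0.65 [(0.418, 1.0), (0.413, 0.0), (0.413, 2.0), (0.408, 3.0), (0.403, -1.0)]
```

servo_tool --plan '[{"grip": 0, "xyz": [-0.003, 0, 0], "yaw": 0}, {"grip": 0, "xyz": [0, 0, 0], "yaw": 0}, {"grip": 0, "xyz": [0.004, 0, 0], "yaw": 0}, {"grip": 0, "xyz": [0.008, 0, 0], "yaw": 0}, {"grip": 0, "xyz": [0.008, 0, -0.02], "yaw": 0}]'

```text
time_s: 13.3
tool_pos: [0.4514, -0.2265, 0.1748]
orientation: [179.8, -0.3, 171.6]
force: [-0.8, 0.7, -3.5]
gripper_width: 0.0395
finger_force: 23.7
```

servo_tool --plan '[{"grip": 0, "xyz": [0, 0, -0.03], "yaw": 0}, {"grip": 0, "xyz": [0, 0, -0.03], "yaw": 0}, {"grip": 0, "xyz": [0, 0, -0.02], "yaw": 0}, {"grip": 0, "xyz": [-0.003, 0.02, 0], "yaw": 0}, {"grip": 0, "xyz": [-0.004, 0.03, 0], "yaw": 0}]'

```text
time_s: 13.8
tool_pos: [0.4688, -0.1806, 0.2588]
orientation: [-179.9, 0.2, 171.4]
force: [0.1, 0.1, -4.5]
gripper_width: 0.0394
finger_force: 23.8
```

servo_tool --plan '[{"grip": 0, "xyz": [-0.005, 0.04, 0], "yaw": 0}, {"grip": 0, "xyz": [-0.005, 0.04, 0], "yaw": 0}, {"grip": 0, "xyz": [-0.004, 0.035, 0], "yaw": 0}, {"grip": 0, "xyz": [-0.003, 0.025, 0], "yaw": 0}, {"grip": 0, "xyz": [-0.001, 0.01, 0], "yaw": 0}]'

```text
time_s: 14.3
tool_pos: [0.5079, -0.0317, 0.2574]
orientation: [180.0, 0.0, 171.7]
force: [0.4, -0.4, -3.5]
gripper_width: 0.0397
finger_force: 23.8
```

Run:
```python
from h import *
tiltfit("flask_yellow"); tilt("flask_yellow"); print(ctrl.get_obs())
```

```text
scene 0.47 [(0.0, 45.0), (0.0, 44.0), (0.0, 43.0), (0.0, 42.0), (0.0, 41.0)]
top none
scene [(array([283.3, 158.7]), 0.71)] [array([286.6, 137.8])]
-30 [309. 145.] [300. 129.]; -20 [301. 150.] [295. 132.]; -10 [293. 155.] [291. 134.]; 0 [284. 158.] [286. 136.]; 10 [276. 161.] [281. 137.]; 20 [267. 161.] [277. 137.]; 30 [259. 161.] [272. 137.]; 40 [251. 158.] [268. 135.]; 
top [] [array([347.6, 207.8])]
-30 [255. 277.] [259. 264.]; -20 [256. 266.] [260. 257.]; -10 [258. 254.] [261. 251.]; 0 [260. 243.] [262. 244.]; 10 [262. 231.] [263. 238.]; 20 [264. 220.] [264. 231.]; 30 [266. 210.] [265. 225.]; 40 [268. 200.] [267. 220.]; 
{'time_s': 14.8, 'joint_pos': array([-1.11762893e+01,  3.26062461e+00, -1.33530102e+01,  7.33862738e+01,
       -7.72843461e-03, -2.68615447e+00]), 'joint_vel': array([ 0.27234803, -0.06248757, -0.02527776, -0.06186514, -0.00437793,
       -0.02494483]), 'joint_torque': array([ 1.12429270e-02, -3.46821249e+01,  3.14092433e+01,  1.64712026e-03,
       -9.91968118e-04, -1.18617660e-03]), 'tool_pos': array([ 0.50781933, -0.03462574,  0.25730402]), 'orientation': array([-1.79992276e+02, -2.70851758e-04,  1.71509865e+02]), 'force': array([ 4.39489392e-01, -2.17989003e-03, -3.95152821e+00]), 'wrist_torque': array([ 0.04881093, -0.02107285, -0.01891223]), 'finger_force': 23.75867486000061, 'gripper_width': 0.03929009610348987}
```

servo_tool --plan '[{"grip": 0, "xyz": [0, 0, 0.018], "yaw": 0}, {"grip": 0, "xyz": [0, 0, 0.015], "yaw": 0}, {"grip": 0, "xyz": [0, 0, 0.008], "yaw": 0}, {"grip": 0, "xyz": [0, 0, 0.003], "yaw": 0}, {"grip": 0, "xyz": [0, 0, 0.001], "yaw": 0}]'

```text
time_s: 15.3
tool_pos: [0.5079, -0.034, 0.2122]
orientation: [-180.0, -0.0, 171.6]
force: [0.1, -0.6, -3.4]
gripper_width: 0.0395
finger_force: 23.8
```

servo_tool --plan '[{"grip": 0, "xyz": [0, 0, 0.001], "yaw": 0}, {"grip": 0, "xyz": [0, 0, 0.001], "yaw": 0}, {"grip": 0, "xyz": [0, 0, 0.001], "yaw": 0}, {"grip": 0, "xyz": [0, 0, 0.001], "yaw": 0}, {"grip": 0, "xyz": [0, 0, 0.001], "yaw": 0}]'

```text
time_s: 15.8
tool_pos: [0.508, -0.0338, 0.2074]
orientation: [180.0, 0.0, 171.6]
force: [-0.3, -0.6, -3.9]
gripper_width: 0.0398
finger_force: 23.8
```

servo_tool --plan '[{"grip": 0, "xyz": [0, 0, 0.001], "yaw": 0}, {"grip": 0, "xyz": [0, 0, 0.001], "yaw": 0}, {"grip": 0, "xyz": [0, 0, 0.001], "yaw": 0}, {"grip": 0, "xyz": [0, 0, 0.001], "yaw": 0}, {"grip": 0, "xyz": [0, 0, 0], "yaw": 0}]'

```text
time_s: 16.3
tool_pos: [0.508, -0.0338, 0.2034]
orientation: [180.0, 0.0, 171.6]
force: [-0.2, 0.8, -2.7]
gripper_width: 0.0392
finger_force: 23.8
```

servo_tool --plan '[{"grip": 0, "xyz": [0, 0, 0.001], "yaw": 0}, {"grip": 0, "xyz": [0, 0, 0.001], "yaw": 0}, {"grip": 0, "xyz": [0, 0, 0], "yaw": 0}, {"grip": 0, "xyz": [0, 0, 0], "yaw": 0}, {"grip": 0, "xyz": [0, 0, 0], "yaw": 0}]'

```text
time_s: 16.8
tool_pos: [0.5083, -0.0339, 0.2018]
orientation: [-180.0, 0.1, 171.6]
force: [-0.0, 0.7, 1.5]
gripper_width: 0.0396
finger_force: 24.1
```

servo_tool --plan '[{"grip": 0, "xyz": [0, 0, -0.0005], "yaw": 0}, {"grip": 0.5, "xyz": [0, 0, 0], "yaw": 0}, {"grip": 0.7, "xyz": [0, 0, 0], "yaw": 0}, {"grip": 1, "xyz": [0, 0, 0], "yaw": 0}, {"grip": 1, "xyz": [0, 0, 0], "yaw": 0}]'

```text
time_s: 17.3
tool_pos: [0.5079, -0.0338, 0.2017]
orientation: [-180.0, -0.0, 171.6]
force: [-0.0, 0.1, -0.1]
gripper_width: 0.0835
finger_force: 0.0
```

servo_tool --plan '[{"grip": 1, "xyz": [0, 0, 0], "yaw": 0}, {"grip": 1, "xyz": [0, 0, -0.01], "yaw": 0}, {"grip": 1, "xyz": [0, 0, -0.025], "yaw": 0}, {"grip": 1, "xyz": [0, 0, -0.03], "yaw": 0}, {"grip": 1, "xyz": [0, 0, -0.03], "yaw": 0}]'

```text
time_s: 17.8
tool_pos: [0.5077, -0.0338, 0.2984]
orientation: [-180.0, -0.0, 171.6]
force: [0.8, -0.1, 0.7]
gripper_width: 0.0855
finger_force: 0.0
```

Run:
```python
from h import *
M=wpose(); w=ctrl.camera("wrist"); s=ctrl.camera("scene")
cv2.imwrite("pics/l4.png",np.hstack([w[:,56:456],cv2.resize(s[60:252,180:380],None,fx=2,fy=2)]))
for n in("scene","wrist"):
    for t in ("flask_yellow","flask_yellow_cap","stand_yellow"): print(n,t,[np.round(x["uv"],1) for x in ctrl.mark_of(t,n)[:1]])
for p in((.508,-.034,.0875),(.508,-.034,.2225)): print(proj("scene",np.array(p)))
print(ctrl.get_obs()["tool_pos"])
```

```text
scene flask_yellow [array([283. , 175.4])]
scene flask_yellow_cap [array([284.9, 131.7])]
scene stand_yellow [array([280.2, 200.3])]
wrist flask_yellow [array([250. , 169.1])]
wrist flask_yellow_cap [array([251.3, 212. ])]
wrist stand_yellow [array([251.9, 153.8])]
[282.93479888 175.49852093]
[286.45299428 130.08353001]
[ 0.50705213 -0.03362964  0.29548151]
```

View pics/l4.png

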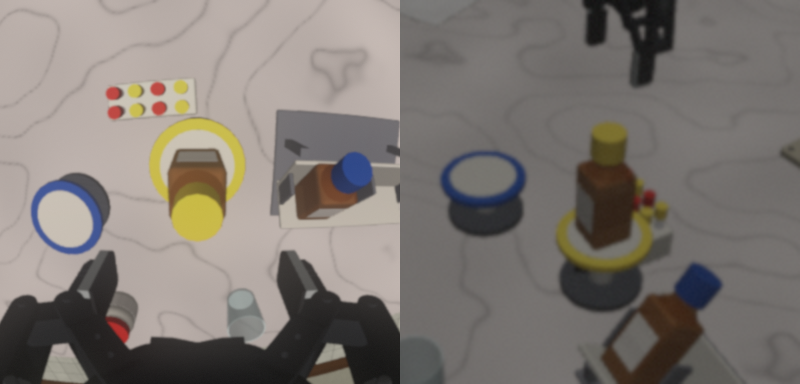

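Run:
```python
from h import *
T=np.eye(4);T[:3,:3]=Ro.from_euler("xyz",[180,0,171.65],degrees=True).as_matrix();T[:3,3]=[.5403,.2585,.2313]
M1=T@np.array(ctrl.get_calibration("wrist")["mount"])
def cen(im):
    h=cv2.cvtColor(im,cv2.COLOR_BGR2HSV);k,l,s,c=cv2.connectedComponentsWithStats(cv2.inRange(h,(105,120,40),(125,255,255)))
    return [(s[i].tolist(),c[i].round(1)) for i in range(1,k) if s[i,4]>300]
M2=wpose()
for M,im in((M1,cv2.imread("pics/w1.png")),(M2,ctrl.camera("wrist"))):
    for s,c in cen(im): print(s,c,atz(wray(M,c),.15).round(4),[ (p.round(4),round(e,4)) for p,e in (tri(wray(M,c),ray("top",(174.8,233.4))),tri(wray(M,c),ray("scene",(328.5,202.6))))])
```

```text
[88, 178, 39, 49, 1429] [107.3 200.7] [0.5232 0.1314 0.15  ] [(array([0.5223, 0.1356, 0.1563]), np.float64(0.0019)), (array([0.5235, 0.1328, 0.1475]), np.float64(0.0049))]
[390, 154, 39, 40, 1112] [409.5 174. ] [0.5262 0.139  0.15  ] [(array([0.5235, 0.1356, 0.1568]), np.float64(0.0009)), (array([0.5264, 0.1381, 0.1507]), np.float64(0.0014))]
[87, 183, 70, 72, 1144] [124.9 214.9] [ 0.5276 -0.1828  0.15  ] [(array([0.4675, 0.0412, 0.5007]), np.float64(0.1402)), (array([ 0.491 , -0.017 ,  0.1639]), np.float64(0.2769))]
```

servo_tool --plan '[{"grip": 1, "xyz": [0.002, 0.03, 0], "yaw": 0}, {"grip": 1, "xyz": [0.002, 0.045, 0], "yaw": 0}, {"grip": 1, "xyz": [0.002, 0.045, 0], "yaw": 0}, {"grip": 1, "xyz": [0.002, 0.035, 0], "yaw": 0}, {"grip": 1, "xyz": [0, 0.013, 0.03], "yaw": 0}]'

```text
time_s: 18.75
tool_pos: [0.5272, 0.1368, 0.2698]
orientation: [179.8, 0.4, 171.8]
force: [1.0, -1.0, -0.4]
gripper_width: 0.0852
finger_force: 0.0
```

servo_tool --plan '[{"grip": 1, "xyz": [0, 0, 0.03], "yaw": 0}, {"grip": 1, "xyz": [0, 0, 0], "yaw": 0}, {"grip": 1, "xyz": [0, 0, 0], "yaw": 0}, {"grip": 1, "xyz": [0, 0, 0], "yaw": 0}, {"grip": 1, "xyz": [0, 0, 0], "yaw": 0}]'

```text
time_s: 19.25
tool_pos: [0.5258, 0.1333, 0.2387]
orientation: [179.9, 0.2, 171.5]
force: [0.2, -0.1, 0.3]
gripper_width: 0.0855
finger_force: 0.0
```

Run:
```python
from h import *
M,im,L=wlook("w3","blue"); print(ctrl.get_obs()["tool_pos"])
for s,c in L: print(s,c,[atz(wray(M,c),z).round(4) for z in (.145,.15)])
for t in("flask_blue_cap","flask_blue"): print([(x["uv"],atz(wray(M,x["uv"]),.147 if "cap" in t else .036).round(4)) for x in ctrl.mark_of(t,"wrist")[:1]])
```

```text
[0.52573922 0.13328589 0.23856913]
[234, 169, 49, 52, 1946] [257.3 193.9] [array([0.5261, 0.1368, 0.145 ]), array([0.5243, 0.1369, 0.15  ])]
[0, 199, 32, 18, 246] [ 14.8 205.7] [array([ 0.5005, -0.1294,  0.145 ]), array([ 0.4993, -0.1236,  0.15  ])]
[([257.7, 196.9], array([0.5281, 0.1368, 0.147 ]))]
[([256.5, 225.4], array([0.6065, 0.126 , 0.036 ]))]
```

servo_tool --plan '[{"grip": 1, "xyz": [-0.001, 0.0035, 0.02], "yaw": 0}, {"grip": 1, "xyz": [0, 0, 0.03], "yaw": 0}, {"grip": 1, "xyz": [0, 0, 0.03], "yaw": 0}, {"grip": 1, "xyz": [0, 0, 0.021], "yaw": 0}, {"grip": 1, "xyz": [0, 0, 0.01], "yaw": 0}]' --newtons 20

```text
time_s: 19.9
tool_pos: [0.5247, 0.1365, 0.124]
orientation: [-179.9, -0.2, 171.6]
force: [-0.2, -0.7, -1.0]
gripper_width: 0.0854
finger_force: 0.0
```

servo_tool --plan '[{"grip": 0.7, "xyz": [0, 0, 0], "yaw": 0}, {"grip": 0.55, "xyz": [0, 0, 0], "yaw": 0}, {"grip": 0.5, "xyz": [0, 0, 0], "yaw": 0}, {"grip": 0.4, "xyz": [0, 0, 0], "yaw": 0}, {"grip": 0.3, "xyz": [0, 0, 0], "yaw": 0}]'

```text
time_s: 20.4
tool_pos: [0.5275, 0.137, 0.1276]
orientation: [180.0, 0.2, 171.6]
force: [0.0, -0.4, 6.0]
gripper_width: 0.0391
finger_force: 20.4
```

servo_tool --plan '[{"grip": 0.2, "xyz": [0, 0, 0], "yaw": 0}, {"grip": 0, "xyz": [0, 0, 0], "yaw": 0}, {"grip": 0, "xyz": [0, 0, 0], "yaw": 0}, {"grip": 0, "xyz": [0, 0, 0], "yaw": 0}, {"grip": 0, "xyz": [0, 0, 0], "yaw": 0}]'

```text
time_s: 20.9
tool_pos: [0.5275, 0.137, 0.1276]
orientation: [180.0, 0.2, 171.6]
force: [-0.8, -0.9, 5.5]
gripper_width: 0.0395
finger_force: 20.5
```

servo_tool --plan '[{"grip": 0, "xyz": [0, 0, -0.004], "yaw": 0}, {"grip": 0, "xyz": [0, 0, -0.008], "yaw": 0}, {"grip": 0, "xyz": [0, 0, -0.01], "yaw": 0}, {"grip": 0, "xyz": [0, 0, -0.01], "yaw": 0}, {"grip": 0, "xyz": [0, 0, -0.01], "yaw": 0}]'

```text
time_s: 21.4
tool_pos: [0.5258, 0.1369, 0.1685]
orientation: [-180.0, -0.0, 171.6]
force: [-0.1, 0.7, -4.0]
gripper_width: 0.0391
finger_force: 20.8
```

servo_tool --plan '[{"grip": 0, "xyz": [0, 0, -0.02], "yaw": 0}, {"grip": 0, "xyz": [0, 0, -0.035], "yaw": 0}, {"grip": 0, "xyz": [0, 0, -0.045], "yaw": 0}, {"grip": 0, "xyz": [0, 0, -0.045], "yaw": 0}, {"grip": 0, "xyz": [0, 0, -0.045], "yaw": 0}]'

```text
time_s: 21.9
tool_pos: [0.5255, 0.1368, 0.3601]
orientation: [180.0, 0.0, 171.6]
force: [1.3, -0.1, -2.9]
gripper_width: 0.0397
finger_force: 21.2
```

servo_tool --plan '[{"grip": 0, "xyz": [0, 0, -0.013], "yaw": 0}, {"grip": 0, "xyz": [0.009, -0.02, 0], "yaw": 0}, {"grip": 0, "xyz": [0.009, -0.035, 0], "yaw": 0}, {"grip": 0, "xyz": [0.009, -0.04, 0], "yaw": 0}, {"grip": 0, "xyz": [0.009, -0.04, 0], "yaw": 0}]'

```text
time_s: 22.4
tool_pos: [0.4693, 0.0077, 0.3695]
orientation: [-180.0, -0.1, 171.7]
force: [0.1, 0.1, -3.9]
gripper_width: 0.0395
finger_force: 21.5
```

servo_tool --plan '[{"grip": 0, "xyz": [0.008, -0.042, 0], "yaw": 0}, {"grip": 0, "xyz": [0.008, -0.042, 0], "yaw": 0}, {"grip": 0, "xyz": [0.008, -0.042, 0], "yaw": 0}, {"grip": 0, "xyz": [0.008, -0.042, 0], "yaw": 0}, {"grip": 0, "xyz": [0.008, -0.036, 0], "yaw": 0}]'

```text
time_s: 22.9
tool_pos: [0.3997, -0.1888, 0.3696]
orientation: [180.0, -0.1, 171.5]
force: [0.3, 0.2, -3.6]
gripper_width: 0.0395
finger_force: 21.5
```

servo_tool --plan '[{"grip": 0, "xyz": [0.001, -0.022, 0], "yaw": 0}, {"grip": 0, "xyz": [0, -0.01, 0.025], "yaw": 0}, {"grip": 0, "xyz": [0, 0, 0.04], "yaw": 0}, {"grip": 0, "xyz": [0, 0, 0.045], "yaw": 0}, {"grip": 0, "xyz": [0, 0, 0.045], "yaw": 0}]'

```text
time_s: 23.4
tool_pos: [0.3948, -0.2187, 0.2136]
orientation: [-180.0, -0.0, 171.6]
force: [-0.0, -0.3, -4.5]
gripper_width: 0.0394
finger_force: 21.7
```

servo_tool --plan '[{"grip": 0, "xyz": [0, 0, 0.04], "yaw": 0}, {"grip": 0, "xyz": [0, 0, 0.025], "yaw": 0}, {"grip": 0, "xyz": [0, 0, 0.007], "yaw": 0}, {"grip": 0, "xyz": [0, 0, 0], "yaw": 0}, {"grip": 0, "xyz": [0, 0, 0], "yaw": 0}]'

```text
time_s: 23.9
tool_pos: [0.3966, -0.2196, 0.1451]
orientation: [-179.9, 0.1, 171.6]
force: [-0.0, -0.3, -3.5]
gripper_width: 0.0394
finger_force: 21.7
```

Run:
```python
from h import *
tilt("flask_blue"); tiltfit("flask_blue"); print(ctrl.get_obs()["tool_pos"])
```

```text
scene [(array([252.2, 143.2]), 0.79)] [array([265.2, 126.5])]
-30 [293. 131.] [285. 118.]; -20 [287. 136.] [282. 120.]; -10 [280. 139.] [278. 122.]; 0 [274. 142.] [274. 124.]; 10 [267. 143.] [271. 124.]; 20 [260. 144.] [267. 124.]; 30 [253. 143.] [264. 124.]; 40 [247. 141.] [261. 123.]; 
top [(array([343.6, 261.9]), 0.92), (array([338.1, 219.7]), 0.22)] [array([349.4, 276.9])]
-30 [334. 322.] [343. 313.]; -20 [334. 311.] [343. 308.]; -10 [335. 301.] [344. 302.]; 0 [336. 290.] [344. 296.]; 10 [338. 280.] [345. 290.]; 20 [340. 271.] [346. 285.]; 30 [342. 262.] [348. 280.]; 40 [345. 254.] [349. 276.]; 
scene 0.96 [(0.74, 28.0), (0.735, 27.0), (0.731, 30.0), (0.729, 32.0), (0.728, 24.0)]
top 0.72 [(0.798, 28.0), (0.798, 26.0), (0.794, 29.0), (0.783, 27.0), (0.782, 32.0)]
[ 0.39574439 -0.21893668  0.14406397]
```

servo_tool --plan '[{"grip": 0, "xyz": [0, 0, 0.002], "yaw": 0}, {"grip": 0, "xyz": [-0.006, 0, 0], "yaw": 0}, {"grip": 0, "xyz": [-0.006, 0, 0], "yaw": 0}, {"grip": 0, "xyz": [-0.004, 0, 0], "yaw": 0}, {"grip": 0, "xyz": [-0.002, 0, 0], "yaw": 0}]'

```text
time_s: 24.9
tool_pos: [0.4141, -0.2218, 0.1419]
orientation: [-180.0, -0.0, 171.6]
force: [-0.4, -0.6, -2.8]
gripper_width: 0.0396
finger_force: 21.8
```

servo_tool --plan '[{"grip": 0, "xyz": [-0.003, 0, 0], "yaw": 0}, {"grip": 0, "xyz": [-0.003, 0, 0], "yaw": 0}, {"grip": 0, "xyz": [-0.003, 0, 0], "yaw": 0}, {"grip": 0, "xyz": [-0.003, 0, 0], "yaw": 0}, {"grip": 0, "xyz": [-0.003, 0, 0], "yaw": 0}]'

```text
time_s: 25.4
tool_pos: [0.4285, -0.2237, 0.1417]
orientation: [180.0, 0.0, 171.6]
force: [-1.2, 0.2, -3.5]
gripper_width: 0.0396
finger_force: 22.3
```

servo_tool --plan '[{"grip": 0, "xyz": [-0.003, 0, -0.001], "yaw": 0}, {"grip": 0, "xyz": [-0.003, 0, -0.001], "yaw": 0}, {"grip": 0, "xyz": [-0.003, 0, -0.001], "yaw": 0}, {"grip": 0, "xyz": [-0.003, 0, -0.001], "yaw": 0}, {"grip": 0, "xyz": [-0.003, 0, -0.001], "yaw": 0}]'

```text
time_s: 25.9
tool_pos: [0.4433, -0.2259, 0.1469]
orientation: [-180.0, -0.0, 171.6]
force: [-1.7, 0.4, -4.1]
gripper_width: 0.0397
finger_force: 22.6
```

Behaves as before; continue.

servo_tool --plan '[{"grip": 0, "xyz": [-0.0035, 0, -0.001], "yaw": 0}, {"grip": 0, "xyz": [-0.0035, 0, -0.001], "yaw": 0}, {"grip": 0, "xyz": [-0.0035, 0, -0.001], "yaw": 0}, {"grip": 0, "xyz": [-0.0035, 0, -0.001], "yaw": 0}, {"grip": 0, "xyz": [-0.0035, 0, -0.001], "yaw": 0}]'

```text
time_s: 26.4
tool_pos: [0.4607, -0.2285, 0.1519]
orientation: [180.0, -0.0, 171.6]
force: [-2.0, 0.5, -3.8]
gripper_width: 0.0394
finger_force: 22.7
```

servo_tool --plan '[{"grip": 0, "xyz": [-0.003, 0, -0.001], "yaw": 0}, {"grip": 0, "xyz": [-0.003, 0, -0.001], "yaw": 0}, {"grip": 0, "xyz": [-0.003, 0, -0.001], "yaw": 0}, {"grip": 0, "xyz": [-0.003, 0, -0.001], "yaw": 0}, {"grip": 0, "xyz": [-0.002, 0, 0], "yaw": 0}]'

```text
time_s: 26.9
tool_pos: [0.4746, -0.2306, 0.156]
orientation: [-180.0, 0.0, 171.6]
force: [-1.5, -0.2, -2.9]
gripper_width: 0.0392
finger_force: 22.8
```

Run:
```python
from h import *
tiltfit("flask_blue"); print(ctrl.get_obs()["tool_pos"])
```

```text
scene 0.97 [(0.748, 1.0), (0.743, -2.0), (0.734, 2.0), (0.731, -3.0), (0.728, 0.0)]
top 0.59 [(0.429, 0.0), (0.429, -1.0), (0.427, -3.0), (0.422, -4.0), (0.422, -2.0)]
[ 0.47454437 -0.23059096  0.15586283]
```

servo_tool --plan '[{"grip": 0, "xyz": [0.004, 0, 0], "yaw": 0}, {"grip": 0, "xyz": [0.008, 0, 0], "yaw": 0}, {"grip": 0, "xyz": [0, 0, -0.02], "yaw": 0}, {"grip": 0, "xyz": [0, 0, -0.03], "yaw": 0}, {"grip": 0, "xyz": [0, 0, -0.01], "yaw": 0}]'

```text
time_s: 27.6
tool_pos: [0.4638, -0.2298, 0.2188]
orientation: [-179.9, 0.3, 171.6]
force: [0.9, -1.3, -3.3]
gripper_width: 0.0391
finger_force: 22.8
```

servo_tool --plan '[{"grip": 0, "xyz": [-0.005, 0.0015, 0], "yaw": 0}, {"grip": 0, "xyz": [-0.01, 0, 0], "yaw": 0}, {"grip": 0, "xyz": [-0.015, 0, 0], "yaw": 0}, {"grip": 0, "xyz": [-0.018, 0, 0], "yaw": 0}, {"grip": 0, "xyz": [-0.018, 0, 0], "yaw": 0}]'

```text
time_s: 28.1
tool_pos: [0.5291, -0.2368, 0.214]
orientation: [179.9, -0.1, 171.6]
force: [0.0, 0.0, -4.5]
gripper_width: 0.0395
finger_force: 22.7
```

servo_tool --plan '[{"grip": 0, "xyz": [-0.015, 0, 0], "yaw": 0}, {"grip": 0, "xyz": [-0.01, 0, 0], "yaw": 0}, {"grip": 0, "xyz": [-0.006, 0, 0], "yaw": 0}, {"grip": 0, "xyz": [-0.003, 0, 0], "yaw": 0}, {"grip": 0, "xyz": [0, 0, 0], "yaw": 0}]'

```text
time_s: 28.6
tool_pos: [0.5616, -0.2418, 0.2154]
orientation: [180.0, -0.0, 171.6]
force: [-1.0, 0.2, -2.8]
gripper_width: 0.0395
finger_force: 22.7
```

Run:
```python
from h import *
tiltfit("flask_blue"); tilt("flask_blue"); print(ctrl.get_obs()["tool_pos"])
```

```text
scene 0.79 [(0.817, 0.0), (0.816, -1.0), (0.807, 1.0), (0.797, -2.0), (0.792, 2.0)]
top 0.93 [(0.44, -1.0), (0.439, -3.0), (0.437, 0.0), (0.433, -4.0), (0.433, -2.0)]
scene [] [array([219.8, 119.4])]
-30 [244. 125.] [232. 110.]; -20 [237. 130.] [228. 113.]; -10 [229. 134.] [224. 115.]; 0 [221. 137.] [220. 117.]; 10 [213. 139.] [215. 117.]; 20 [205. 139.] [211. 118.]; 30 [197. 138.] [207. 117.]; 40 [189. 136.] [203. 115.]; 
top [(array([355. , 220.2]), 0.7)] [array([356. , 225.6])]
-30 [353. 251.] [365. 236.]; -20 [353. 240.] [364. 230.]; -10 [353. 230.] [365. 224.]; 0 [355. 219.] [365. 218.]; 10 [356. 208.] [366. 212.]; 20 [359. 198.] [368. 206.]; 30 [362. 188.] [369. 201.]; 40 [365. 178.] [371. 195.]; 
[ 0.56141344 -0.24189761  0.21595452]
```

Upright and centred over the blue plate. Descend, then feel.

servo_tool --plan '[{"grip": 0, "xyz": [0, 0, 0.01], "yaw": 0}, {"grip": 0, "xyz": [0, 0, 0.01], "yaw": 0}, {"grip": 0, "xyz": [0, 0, 0.005], "yaw": 0}, {"grip": 0, "xyz": [0, 0, 0.002], "yaw": 0}, {"grip": 0, "xyz": [0, 0, 0.001], "yaw": 0}]'

```text
time_s: 29.6
tool_pos: [0.5613, -0.2417, 0.1871]
orientation: [180.0, -0.1, 171.6]
force: [0.3, 0.5, -3.6]
gripper_width: 0.0393
finger_force: 22.7
```

servo_tool --plan '[{"grip": 0, "xyz": [0, 0, 0.001], "yaw": 0}, {"grip": 0, "xyz": [0, 0, 0.001], "yaw": 0}, {"grip": 0, "xyz": [0, 0, 0.001], "yaw": 0}, {"grip": 0, "xyz": [0, 0, 0.001], "yaw": 0}, {"grip": 0, "xyz": [0, 0, 0], "yaw": 0}]'

```text
time_s: 30.1
tool_pos: [0.5615, -0.2419, 0.1838]
orientation: [180.0, -0.0, 171.6]
force: [-0.3, -0.0, -3.5]
gripper_width: 0.0396
finger_force: 22.7
```

servo_tool --plan '[{"grip": 0, "xyz": [0, 0, 0.001], "yaw": 0}, {"grip": 0, "xyz": [0, 0, 0.001], "yaw": 0}, {"grip": 0, "xyz": [0, 0, 0.001], "yaw": 0}, {"grip": 0, "xyz": [0, 0, 0], "yaw": 0}, {"grip": 0, "xyz": [0, 0, 0], "yaw": 0}]'

```text
time_s: 30.6
tool_pos: [0.5616, -0.2419, 0.1808]
orientation: [180.0, -0.0, 171.6]
force: [-0.5, 0.6, -4.5]
gripper_width: 0.0395
finger_force: 22.7
```

servo_tool --plan '[{"grip": 0, "xyz": [0, 0, 0.001], "yaw": 0}, {"grip": 0, "xyz": [0, 0, 0.001], "yaw": 0}, {"grip": 0, "xyz": [0, 0, 0.001], "yaw": 0}, {"grip": 0, "xyz": [0, 0, 0], "yaw": 0}, {"grip": 0, "xyz": [0, 0, 0], "yaw": 0}]'

```text
time_s: 31.1
tool_pos: [0.562, -0.242, 0.1786]
orientation: [-180.0, 0.1, 171.6]
force: [0.4, 0.7, 0.8]
gripper_width: 0.0398
finger_force: 23.2
```

servo_tool --plan '[{"grip": 0, "xyz": [0, 0, 0], "yaw": 0}, {"grip": 0.5, "xyz": [0, 0, 0], "yaw": 0}, {"grip": 0.7, "xyz": [0, 0, 0], "yaw": 0}, {"grip": 1, "xyz": [0, 0, 0], "yaw": 0}, {"grip": 1, "xyz": [0, 0, 0], "yaw": 0}]'

```text
time_s: 31.6
tool_pos: [0.5615, -0.2419, 0.1777]
orientation: [-180.0, -0.0, 171.6]
force: [0.1, 0.1, -0.0]
gripper_width: 0.0831
finger_force: 0.0
```

servo_tool --plan '[{"grip": 1, "xyz": [0, 0, 0], "yaw": 0}, {"grip": 1, "xyz": [0, 0, -0.01], "yaw": 0}, {"grip": 1, "xyz": [0, 0, -0.025], "yaw": 0}, {"grip": 1, "xyz": [0, 0, -0.03], "yaw": 0}, {"grip": 1, "xyz": [0, 0, -0.03], "yaw": 0}]'

```text
time_s: 32.1
tool_pos: [0.5614, -0.2418, 0.2743]
orientation: [180.0, -0.0, 171.6]
force: [-0.1, 0.2, -0.4]
gripper_width: 0.0855
finger_force: 0.0
```

Run:
```python
from h import *
w=ctrl.camera("wrist"); s=ctrl.camera("scene")
cv2.imwrite("pics/l5.png",np.hstack([w[:,56:456],cv2.resize(s[60:252,150:350],None,fx=2,fy=2)]))
for t,p in (("flask_yellow",(.508,-.034,.0875)),("flask_blue",(.562,-.242,.062))): print(t,[np.round(x["uv"],1) for x in ctrl.mark_of(t,"scene")[:1]],proj("scene",np.array(p)))
```

```text
flask_yellow [array([279.6, 172.9])] [282.93479888 175.49852093]
flask_blue [array([218.8, 153.7])] [221.74047687 148.31118284]
```

View pics/l5.png

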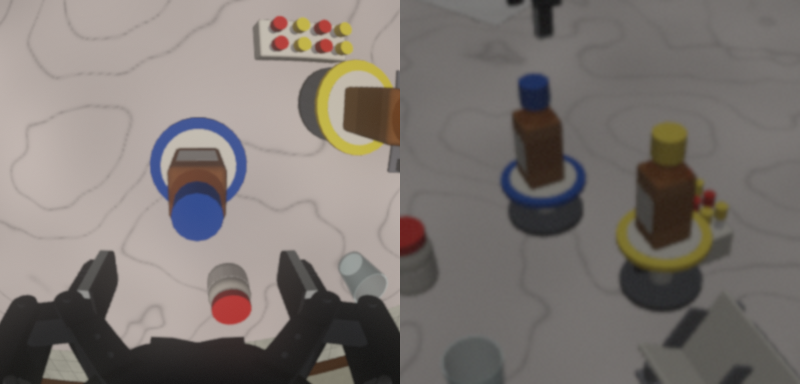

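Both flasks stand upright near the middle of the plate matching their cap colour, and the gripper is clear.

```bash
python3 -c "
from plant import ctrl
print(ctrl.hand_in())"
```

```text
the job is handed in; nothing more can be done
None
```

Both flasks stand upright and released near the middle of their colour-matched stands. They were gripped at 20–24 N and set down with about 4–5 N on the plates, and the job was handed in at about 32 s of the 61 s allowed; the hand-in returned no verdict. Each flask stayed tilted in the gripper, so I straightened it by nudging it against the rim of the then-empty blue stand with about 2 N.

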